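# Clamp a paint jar in the bench shaker

## Task

Get the green paint jar ready for shaking: stand it upright on the round sprung platform of the blue shaker and let go of it, then swing the yellow hinged top half down onto it. Take the orange-headed pin out of its wooden block and push it down through the hole in the top half and into the post below until its collar bears on the top half, and press until the clamp is fully shut. Finish while still holding the pin pressed down, so that the clamp stays fully shut against the spring; never tip the jar over, and leave the other things where they are.

Things in the scene. Friction and masses are not known exactly. Their poses are not given: they have to be found in the camera images.
- jar_green: Green paint jar with a green cap, the one to load: upright cylinder, 56 mm in diameter for 61 mm, then the cap, 53 mm in diameter; 80 mm tall in all, about 0.28 kg. Origin: centre of its underside; z up. It stands on the table to the robot's right.
- shaker: Blue bench shaker, bolted down. Origin: middle of the base plate's underside, below the platform. Base plate 90 (x) by 250 (y) by 12 mm; motor housing 62 mm high at x = 75 to 150 mm. Along its y: hinge at +80 mm between two cheeks (y 69 to 95 mm, 127 mm high, outer faces at x = +-41 mm), platform at 0, steel pin post (50 by 44 mm, 111 mm high) at -80 mm, below the shut top half.
- platform (a joint): Sprung round platform the jar stands on: 0 raised, grows as it is pushed down, stop at 0.006 m. Preloaded spring: about 9 N to start it, 2.5 N more per mm; the jar and the resting top half do not sink it. Shutting the clamp on the jar sinks it 4 mm.
- platform_top (a point): Centre of the platform's floor, 30 mm above the table when raised. The floor is a dish 72 mm in inner diameter with a rim 5 mm high and 4 mm thick.
- top_half (a joint): Yellow top half of the clamp, a hinged plate: 0 rad fully shut (level), grows as it opens upward, stop at 2.25 rad. Weighs 0.25 kg, stiffish hinge: between about 1.1 and 2 rad it stays where it is left; brought below about 0.9 rad it sinks by itself and rests on the jar at about 0.06 rad, its pin hole then 9 mm high. 6 to 9 N down at the hole shut it fully.
- hinge (a point): Middle of the top half's hinge axis, 117 mm above the table; the axis runs along the shaker's x.
- top_tip (a point): Middle of the top half's free end, 190 mm from the hinge axis, half way through its 10 mm thickness. The plate is 58 mm wide along the hinge axis. Under it, 80 mm from the hinge, a rubber pad 24 mm in diameter and 6 mm thick presses the jar's cap.
- top_hole (a point): Centre of the pin hole on the upper face of the top half, 160 mm from the hinge axis; hole 15 mm in diameter, right through.
- post_hole (a point): Centre of the mouth of the pin hole in the steel post's top, 111 mm above the table: hole 15 mm in diameter, 48 mm deep, vertical. With the clamp shut the top half's hole is right above it, its upper face 11 mm above the mouth.
- pin: Locking pin standing upright in the wooden block: steel shank 12 mm in diameter and 48 mm long with a tapered foot, a collar 34 mm in diameter and 5 mm thick above it, then the orange grip, 24 mm in diameter and 34 mm high. 87 mm overall, 0.09 kg. Origin: foot's end; z up along it, towards the grip.
- pin_tip (a point): The foot's end of the pin (its origin). When fully home it lies 37 mm below the mouth of the post's hole.
- pin_block: Fixed wooden block, 60 by 60 mm, 52 mm high, with the pin in its vertical hole (15 mm), collar on its top; the pin's foot is then 4 mm above the table. Origin: centre of its underside.
- jar_red: Bystander: red jar with a red cap, same shape as the green one.
- jar_blue: Bystander: blue jar with a blue cap, same shape as the green one, to the robot's left.
- cup: Bystander: red mixing cup, 76 mm in diameter at the rim, 100 mm high, at the far side.
- brush: Bystander: paint brush lying on the table at the right.
- spatula: Bystander: spatula lying on the table at the left.
Not all that is in view belongs to the job. Several things look just like the jar_green: the one meant starts nearest to the robot's base.

How it is judged (in metres and radians):
On the way, in this order (a step that is already met when the one before it is completed fails the run):
1. the green jar stands upright on the platform, let go, with the clamp still open (horizontal distance between jar_green and platform_top below 0.011 m and z of jar_green in the frame of platform_top between -0.004 and 0.005 m and angle between jar_green's own z axis and vertical below 0.1 rad and contact force between the fingers and jar_green below 0.1 N and value of joint top_half above 0.3 rad), for 0.2 s.
2. the top half rests on the jar (value of joint top_half below 0.12 rad and angle between jar_green's own z axis and vertical below 0.1 rad), for 0.2 s.
3. the pin stands through both holes (horizontal distance between pin_tip and post_hole below 0.006 m and z of pin_tip in the frame of post_hole below -0.015 m and value of joint top_half below 0.12 rad), for 0.1 s.
At the end, for the whole second after the job is handed in: Green jar on the platform (within 11 mm of its middle, tilt under 0.1 rad); pin through both holes, foot at least 32 mm below the post's mouth; top half shut to 0.02 rad, platform sunk over 2 mm; fingers on the pin, pin pushing on the clamp with over 1.5 N (horizontal distance between jar_green and platform_top below 0.011 m and z of jar_green in the frame of platform_top between -0.004 and 0.005 m and angle between jar_green's own z axis and vertical below 0.1 rad and horizontal distance between pin_tip and post_hole below 0.006 m and z of pin_tip in the frame of post_hole below -0.032 m and angle between the z axis of pin and the z axis of shaker, either way round below 0.15 rad and value of joint top_half below 0.02 rad and value of joint platform above 0.002 m and contact force between pin and shaker above 1.5 N and contact force between the fingers and pin above 1.5 N); the arm keeps its last pose, push and grip.
It fails at once if the green jar is tipped over (angle between jar_green's own z axis and vertical above 0.6 rad).
It fails at once if a bystander is disturbed (distance of any of jar_red, jar_blue, cup, brush, spatula from where it was at the start of the episode above 0.03 m).
It also fails if it takes over 72 s, if anything falls off the work surface, if the arm or the gripper's body presses on something with over 40 N, if the wrist force passes 120 N, or if a joint passes its speed limit or range.

## Robot

A 6-joint arm with a two-finger parallel gripper is mounted at the origin on the work surface. World frame = base frame: x ahead of the robot, y to its left, z up, the work surface at z = 0. Lengths are in mm, angles in rad, forces in N, time in s.
With the tool pointing down it reaches from about 350 to 775 mm from the base axis. Payload 7.3 kg.
Tool frame: the origin (TCP) lies at the very end of the fingers, on their centre line; the grasp point (between the pads) lies 19 mm behind it; z points along the fingers, x is the direction in which the jaws open and shut, and the axes are right-handed (so a half turn about z gives the same grasp; the last joint's range is limited). The gripper opens to 92 mm and grips with 3 to 60 N. Pads are 19 mm wide; open, the fingers measure 130 mm over their backs; the gripper's body (75 mm by 190 mm) begins 47 mm behind the grasp point.
Start: joints at [-1.314, 0.342, 1.524, -0, 1.275, -0.146], TCP at [205.821, -482.993, 226.741] pointing down, gripper open.
Joint ranges: [-2.53, 2.53], [-0.77, 2.02], [0.04, 2.7], [-1, 4.14], [0.28, 2.66], [-3.11, 3.11]. Speed limits (rad/s): [2.57, 2.57, 3.14, 3.14, 3.14, 3.14].

## Interface

Orientations are given as a unit quaternion [x, y, z, w].
In Python, from station import r, telemetry, camera, camera_model, ticket, look_for, trace, tip_of gives the robot as it stands. Calls block until the motion is done:
- r.goto(position, orientation): joint-space move of the TCP to a pose.
- r.move_l(position, ori=None, velocity=150, f_stop=None): straight line of the TCP; ori=None keeps the orientation; velocity is the mean speed in mm/s. With f_stop (N) it stops when the force on the tool has changed by that much, and returns True; else False.
- r.move_j(angles): joint-space move.
- r.command_gripper(opening, grip_force=None): opening from 0.0 (shut) to 1.0 (fully open); grip_force is the grip in N (None keeps the last); returns when the fingers have stopped.
- r.sleep(seconds).
- r.inverse_kinematics(position, orientation): joint angles nearest the present ones, or None.
- telemetry.observe(): the state.
- camera(name): name is "scene" or "top"; returns the picture (400x640x3 uint8, blue, green, red); there is no depth.
- camera_model(name): a dict with "fx", "fy", "cx", "cy" (pixels), "extrinsics" (4x4, takes a point from world to camera coordinates). Camera axes: x right, y down, z forward; pixel columns grow to the right and rows downward; lengths in mm; the calibration is good to about 2 mm. A picture is of the moment at which its call begins. camera_model takes no time and is no camera call.
A pose or a line that the arm cannot do raises r.IKError and nothing moves.
- ticket.hand_in(): hands the job in, once; it reports no verdict.
Trained networks look in the newest picture that a camera, given by its name, has taken for a name from the list of things; names that differ only in an ending like _2 or _b are one class to them, and where a whole thing is asked for, a point or a joint stands for the part that bears it (a point fixed in the world has none). Each returns a list of dicts, best first, with "confidence" (0 to 1); they miss things now and then, are a little off and sometimes report something else, mostly with a low value. They report only what shows in the picture. A call takes as long as a camera call. They do not tell look-alikes from the thing itself.
- look_for(camera, query): "position" ([column, row] in pixels, amid what is visible of it).
- trace(camera, query): "region" (400x640 bool, what is visible of it) and "position" ([column, row] in pixels, amid what is visible of it).
- tip_of(camera, query): "position" ([column, row] in pixels: a listed point, or the origin of a listed thing).
The state is a dict: "time_s": time; "joint_positions": joint angles; "joint_velocities": joint speeds; "joint_torque": joint torques, N m; "tcp_pos": TCP position; "tool_rot": TCP orientation; "force": force on the tool from outside, world axes, zero at the start; "torque": the same for the moment, N m; "finger_gap": opening from 0.0 (shut) to 1.0 (fully open).
Only numpy, scipy, OpenCV 4.12 (cv2) and the standard library are available. Lean on these libraries where they do the work, as an engineer would, in place of code of your own. Each camera call takes 0.05 s, during which the arm holds its last target. There are 200 camera calls.

## Working session

There is one attempt and no reset: what is moved stays moved. The work goes in short steps, each a Python script; the robot and the scene stay as the last script left them, time stands still between calls to the robot, and variables do not carry over. Pictures are saved under pics/ and viewed, about 8 in all and at most 12, crops included, and the job is handed in when it is done.

```bash
mkdir -p pics; ls; cat > h.py <<'E'
import numpy as np, cv2
from station import r, telemetry, camera, camera_model, ticket, look_for, trace, tip_of
def ray(cam,px):
    m=camera_model(cam);E=np.array(m["extrinsics"]);R,t=E[:3,:3],E[:3,3]
    d=R.T@np.array([(px[0]-m["cx"])/m["fx"],(px[1]-m["cy"])/m["fy"],1]);return -R.T@t,d
def atz(cam,px,z):
    o,d=ray(cam,px);return o+d*(z-o[2])/d[2]
def proj(cam,p):
    m=camera_model(cam);c=np.array(m["extrinsics"])@np.append(p,1);return np.array([m["fx"]*c[0]/c[2]+m["cx"],m["fy"]*c[1]/c[2]+m["cy"]])
def tri(p1,p2):
    A=np.zeros((3,3));b=np.zeros(3);L=[]
    for c,p in(("scene",p1),("top",p2)):
        o,d=ray(c,p);d=d/np.linalg.norm(d);M=np.eye(3)-np.outer(d,d);A+=M;b+=M@o;L.append((M,o))
    x=np.linalg.solve(A,b);return x,[np.linalg.norm(M@(x-o)) for M,o in L]
E
python3 - <<'E'
from h import *
np.set_printoptions(precision=1,suppress=True)
for c in("scene","top"):
    im=camera(c);cv2.imwrite(f"pics/{c}0.png",im)
    o,d=ray(c,[320,200]);print(c,o,d)
    for n in["jar_green","pin_block"]:
        for x in look_for(c,n)[:5]:print(n,x["position"],round(x["confidence"],2))
    for n in["jar_green","pin","pin_tip","pin_block","shaker","platform_top","hinge","top_tip","top_hole","post_hole"]:
        for x in tip_of(c,n)[:4]:print("tip",n,np.array(x["position"]),round(x["confidence"],2))
print(telemetry.observe())
E
```

```text
pics
scene [1341.8   -2.5 1177.3] [-0.6  0.  -0.8]
jar_green [277.9, 242.3] 0.78
jar_green [210.3, 255.3] 0.66
pin_block [246.3, 252.4] 0.77
tip jar_green [278.2 250. ] 0.94
tip jar_green [212.7 263.8] 0.77
tip jar_green [242.  216.9] 0.59
tip jar_green [242.3 251.9] 0.33
tip pin [242.2 253.4] 0.44
tip pin_block [242.4 253.7] 0.8
tip shaker [352.2 231.8] 0.61
tip platform_top [347.9 227. ] 0.73
tip hinge [378.6 202.6] 0.76
tip top_tip [423.8 159.2] 0.7
tip top_tip [380.5 206.4] 0.28
tip top_tip [199.7 230.4] 0.17
tip top_hole [418.6 168.3] 0.75
tip post_hole [322.8 218.5] 0.95
top [ 298.7   18.1 1703.3] [ 0.1  0.  -1. ]
jar_green [395.9, 213.9] 0.76
jar_green [365.4, 183.2] 0.48
pin_block [391.1, 181.3] 0.6
tip jar_green [392.9 216.5] 0.7
tip jar_green [366.  183.1] 0.66
tip jar_green [416.6 172. ] 0.66
tip pin [391.8 177.5] 0.42
tip pin_block [391.8 179.1] 0.66
tip shaker [303.6 196.2] 0.79
tip platform_top [304.2 194.3] 0.9
tip hinge [279.9 197.5] 0.95
tip top_tip [235.9 200. ] 0.56
tip top_hole [244.7 205.7] 0.62
{'time_s': 1.3, 'joint_positions': array([-1.3,  0.3,  1.5, -0. ,  1.3, -0.1]), 'joint_velocities': array([ 0.,  0., -0.,  0.,  0.,  0.]), 'joint_torque': array([  0. , -43.1, -24.4,   0.1,   0. ,  -0. ]), 'tcp_pos': array([ 205.8, -483. ,  226.7]), 'tool_rot': array([ 0.8, -0.6,  0. ,  0. ]), 'force': array([ 0.1, -0.2, -0.3]), 'torque': array([ 0., -0.,  0.]), 'finger_gap': 0.9994871985541672}
```

View pics/scene0.png

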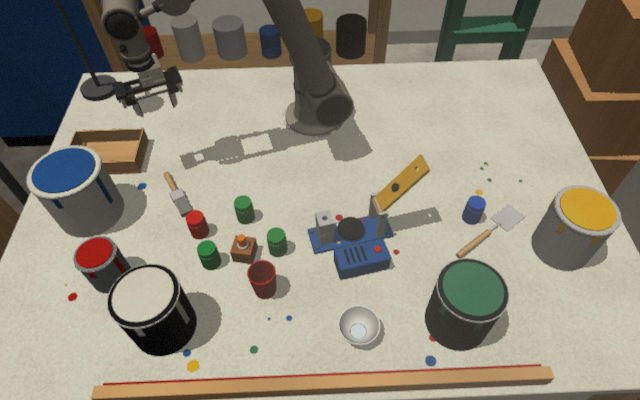

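View pics/top0.png

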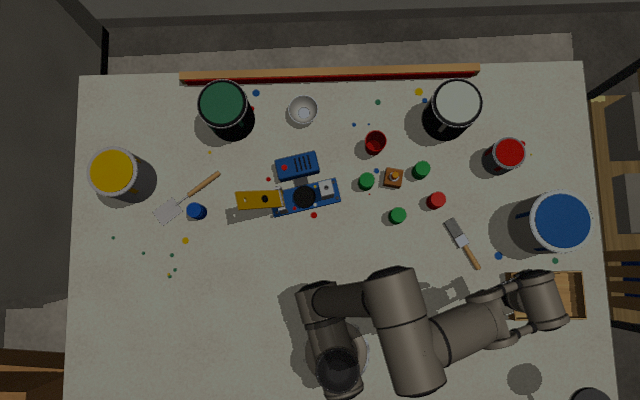

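The scene view shows three green jars, at scene (244,209), (277,242) and (208,255), which are top (397,216), (366,182) and (421,170). The one at scene (244,209) / top (397,216) looks nearest the base. I'll check that by computing distances and with an enlarged crop, and locate the shaker and pin at the same time.

```bash
python3 - <<'E'
from h import *
np.set_printoptions(precision=1,suppress=True)
a=camera("top");b=camera("scene")
ca=cv2.resize(a[130:250,220:440],None,fx=3.6,fy=3.6,interpolation=cv2.INTER_CUBIC)
cb=cv2.resize(b[140:300,180:440],None,fx=3.0,fy=3.0,interpolation=cv2.INTER_CUBIC)
cv2.imwrite("pics/topc.png",ca);cv2.imwrite("pics/scenec.png",cb)
def hsvmask(im,lo,hi): return cv2.inRange(cv2.cvtColor(im,cv2.COLOR_BGR2HSV),lo,hi)
for c,im,boxes in(("top",a,[(380,200,35,35),(350,165,35,35),(408,155,30,30)]),("scene",b,[(230,190,30,40),(262,222,30,40),(194,235,28,40)])):
    m=hsvmask(im,(45,90,30),(90,255,255))
    for x,y,w,h in boxes:
        s=m[y:y+h,x:x+w];ys,xs=np.nonzero(s);ce=np.array([xs.mean()+x,ys.mean()+y]);p=atz(c,ce,80 if c=="top" else 45);print(c,ce,len(xs),p,np.hypot(*p[:2]))
    for n in["jar_green","pin_block","pin","jar_red","cup"]:
        for x in trace(c,n)[:4]:print(c,n,np.array(x["position"]),x["region"].sum(),round(x["confidence"],2))
for n,p,q in(("hinge",[378.6,202.6],[279.9,197.5]),("toptip",[423.8,159.2],[235.9,200]),("hole",[418.6,168.3],[244.7,205.7]),("plat",[347.9,227],[304.2,194.3]),("block",[242.4,253.7],[391.8,179.1]),("jar",[242,216.9],[392.9,216.5])):print(n,*tri(p,q))
print("plat z30",atz("scene",[347.9,227],30),atz("top",[304.2,194.3],30));print("post",atz("scene",[322.8,218.5],111))
E
```

```text
top [397.7 214.7] 198 [ 462.5 -223.    80. ] 513.4336019357438
top [366.1 180.3] 199 [ 584.7 -119.8   80. ] 596.8568295043585
top [421.8 168.5] 197 [ 621.  -313.8   80. ] 695.826041805252
top jar_green [420.8 172.4] 293 0.69
top jar_green [395.4 216.5] 237 0.68
top jar_green [365.8 184.4] 223 0.59
top pin_block [391.8 180.5] 248 0.76
top pin_block [197.  209.8] 273 0.61
top pin [459.9 237. ] 425 0.5
top pin [393.4 175.3] 78 0.47
top pin [390.6 179.4] 321 0.26
top jar_red [431.6 200. ] 259 0.63
top cup [378.2 140.1] 430 0.82
scene [241.7 203.2] 192 [ 444.4 -234.1   45. ] 502.29260504653695
scene [275.1 235.8] 222 [ 571.7 -127.1   45. ] 585.6902913044833
scene [206.8 253.3] 380 [ 623.1 -322.3   45. ] 701.5799594131735
scene jar_green [211.6 255.7] 488 0.95
scene jar_green [277.9 241.8] 513 0.89
scene jar_green [245.  207.9] 474 0.6
scene jar_green [354.9 228.4] 483 0.3
scene pin_block [247.2 252. ] 505 0.62
scene jar_red [196. 223.] 534 0.74
scene cup [261.1 278.6] 875 0.62
hinge [525.8 176.2 126.5] [np.float64(0.9901816621032601), np.float64(0.9901816621033446)]
toptip [499.7 291.7 274.1] [np.float64(3.1717582857863573), np.float64(3.171758285786202)]
hole [488.7 280.1 226. ] [np.float64(3.5943566943249774), np.float64(3.5943566943249112)]
plat [547.1  93.7  40.5] [np.float64(3.8437484960499604), np.float64(3.8437484960499915)]
block [ 601.2 -224.     0.1] [np.float64(4.2693362702494175), np.float64(4.269336270249393)]
jar [ 465.3 -227.8    1.2] [np.float64(10.356532847337556), np.float64(10.356532847337549)]
plat z30 [539.8  90.7  30. ] [548.8  98.   30. ]
post [563.5  14.7 111. ]
```

View pics/topc.png

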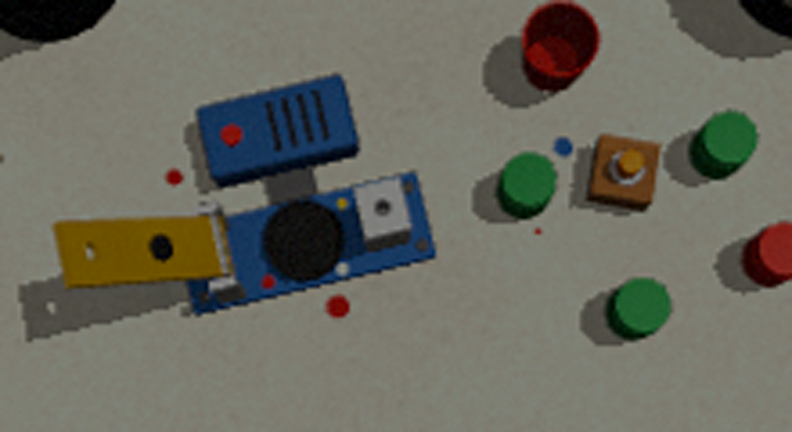

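View pics/scenec.png

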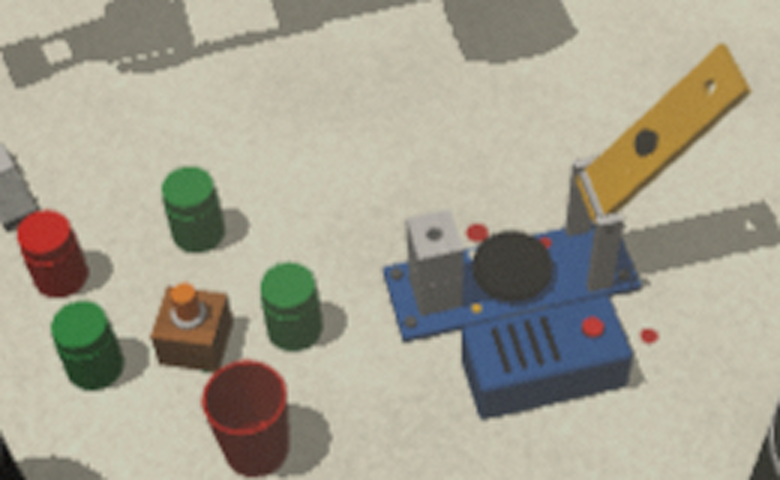

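The crops confirm three green jars: top-crop (638,308), (527,185) and (723,145). The first is 513 mm from the base, against 597 and 696 mm for the others, so it is the one meant. The top half leans outward, open at about 2.2 rad. Next I'll fit the shaker and jar poses to the features visible in both crops.

```bash
python3 - <<'E'
from h import *
from scipy.optimize import least_squares
np.set_printoptions(precision=2,suppress=True)
T=lambda u,v:np.array([(u+.5)/3.6-.5+220,(v+.5)/3.6-.5+130])
S=lambda u,v:np.array([(u+.5)/3-.5+180,(v+.5)/3-.5+140])
F=[("top",T(382,207),(0,-80,111),2),("scene",S(434,234),(0,-80,111),2),("top",T(303,240),(0,0,35),2),("scene",S(513,266),(0,0,35),2),
("top",T(416,172),(45,-125,12),1),("top",T(434,254),(-45,-125,12),1),("top",T(197,313),(-45,125,12),1),
("scene",S(385,268),(-45,-125,12),1),("scene",S(403,340),(45,-125,12),1),("scene",S(640,290),(45,125,12),1)]
def W(p,l):
    c,s=np.cos(p[2]),np.sin(p[2]);return np.array([p[0]+c*l[0]-s*l[1],p[1]+s*l[0]+c*l[1],l[2]])
for cams in(("top",),("scene",),("top","scene")):
    G=[f for f in F if f[0] in cams]
    f=lambda p:np.concatenate([w*(proj(c,W(p,l))-x) for c,x,l,w in G])
    q=least_squares(f,[545,94,.2],x_scale=[10,10,.1]);print(cams,q.x,W(q.x,(0,-80,111)));
print(q.fun.reshape(-1,2))
# jar silhouettes
def sil(c,x,y,segs):
    m=np.zeros((1600,2560),np.uint8);a=np.linspace(0,2*np.pi,40)
    pts=[proj(c,(x+R*np.cos(t),y+R*np.sin(t),z)) for R,z in segs for t in a]
    cv2.fillConvexPoly(m,cv2.convexHull(np.round((np.array(pts)+.5)*4).astype(np.int32)),1);return cv2.resize(m.astype(np.float32),(640,400),interpolation=cv2.INTER_AREA)
for c in("top","scene"):
    im=cv2.imread(f"pics/{c}0.png");hs=cv2.cvtColor(im,cv2.COLOR_BGR2HSV)
    M=cv2.inRange(hs,(40,80,20),(90,255,255))
    x,y,w,h=(378,198,40,36) if c=="top" else (228,190,32,40)
    k=np.zeros_like(M);k[y:y+h,x:x+w]=1;M=(M>0)&(k>0)
    best=min(((np.abs(sil(c,X,Y,[(28,0),(28,61),(26.5,80)])-M).sum(),X,Y) for X in np.arange(450,482,2.) for Y in np.arange(-240,-210,2.)));print(c,M.sum(),best)
print("pin",tri(S(184,289),T(630,160)),"z91:",atz("scene",S(184,290),91),atz("top",T(631,159),91))
E
```

```text
('top',) [541.89  98.79   0.22] [559.07  20.66 111.  ]
('scene',) [547.46  98.14   0.19] [562.33  19.53 111.  ]
('top', 'scene') [544.68  98.4    0.2 ] [560.64  20.01 111.  ]
[[ 0.28 -0.72]
 [ 0.54 -0.07]
 [ 0.49 -2.1 ]
 [-0.08 -2.1 ]
 [ 0.19 -0.93]
 [ 0.87  0.33]
 [-1.28 -0.53]
 [-0.85 -0.86]
 [-0.23 -0.65]
 [ 1.13 -1.2 ]]Traceback (most recent call last):
  File "<stdin>", line 26, in <module>
  File "<stdin>", line 26, in <genexpr>
  File "<stdin>", line 19, in sil
  File "h.py", line 9, in proj
    m=camera_model(cam);c=np.array(m["extrinsics"])@np.append(p,1);return np.array([m["fx"]*c[0]/c[2]+m["cx"],m["fy"]*c[1]/c[2]+m["cy"]])
ValueError: time passes only in moves, steps and waits
```

```bash
sed -i 's/^def ray/import functools\ncamera_model=functools.lru_cache(camera_model)\ndef ray/' h.py; python3 - <<'E'
from h import *
np.set_printoptions(precision=2,suppress=True)
T=lambda u,v:np.array([(u+.5)/3.6-.5+220,(v+.5)/3.6-.5+130])
S=lambda u,v:np.array([(u+.5)/3-.5+180,(v+.5)/3-.5+140])
def sil(c,x,y,segs):
    m=np.zeros((1600,2560),np.uint8);a=np.linspace(0,2*np.pi,30)
    pts=[proj(c,(x+R*np.cos(t),y+R*np.sin(t),z)) for R,z in segs for t in a]
    cv2.fillConvexPoly(m,cv2.convexHull(np.round((np.array(pts)+.5)*4).astype(np.int32)),1);return cv2.resize(m.astype(np.float32),(640,400),interpolation=cv2.INTER_AREA)
for c in("top","scene"):
    im=cv2.imread(f"pics/{c}0.png");hs=cv2.cvtColor(im,cv2.COLOR_BGR2HSV)
    M=cv2.inRange(hs,(40,80,20),(90,255,255))
    x,y,w,h=(378,198,40,36) if c=="top" else (228,190,32,40)
    k=np.zeros_like(M);k[y:y+h,x:x+w]=1;M=(M>0)&(k>0)
    best=min(((np.abs(sil(c,X,Y,[(28,0),(28,61),(26.5,80)])-M).sum(),X,Y) for X in np.arange(450,482,2.) for Y in np.arange(-240,-210,2.)));print(c,M.sum(),best)
print("pin",tri(S(184,289),T(630,160)),"z91:",atz("scene",S(184,290),91),atz("top",T(631,159),91))
R=np.array(telemetry.observe()["tool_rot"]);print(R)
E
```

```text
top 225 (np.float32(34.625), np.float64(466.0), np.float64(-226.0))
scene 226 (np.float32(269.4375), np.float64(462.0), np.float64(-226.0))
pin (array([ 601.42, -217.53,   94.24]), [np.float64(0.5236590098728343), np.float64(0.523659009872875)]) z91: [ 600.32 -218.63   91.  ] [ 602.93 -218.47   91.  ]
[ 0.83 -0.55  0.    0.  ]
```

```bash
cat >> h.py <<'E'
def q(psi): return [np.cos(psi/2),np.sin(psi/2),0,0]
def st(*k):
    o=telemetry.observe();print(round(o["time_s"],1),np.round(o["tcp_pos"],1),"F",np.round(o["force"],1),"gap",round(o["finger_gap"]*92,1));return o
SX,SY,SA=544.7,98.4,0.2
def sh(x,y,z):
    c,s=np.cos(SA),np.sin(SA);return [SX+c*x-s*y,SY+s*x+c*y,z]
E
python3 - <<'E'
from h import *
Q=q(SA)
r.goto([465,-226,180],Q);r.move_l([465,-226,30],velocity=120);st()
r.command_gripper(0.3,15);st()
r.move_l([465,-226,190],velocity=150);st()
p=sh(0,0,190);r.goto(p,Q);o=st();print(o["joint_positions"])
cv2.imwrite("pics/a.png",np.hstack([cv2.resize(camera("scene")[150:290,190:430],None,fx=1.66,fy=1.66),cv2.resize(camera("top")[120:260,220:460],None,fx=1.66,fy=1.66)]))
E
```

```text
4.7 [ 465.4 -226.3   30.6] F [-0.  -0.6  0.5] gap 91.9
5.3 [ 465. -226.   30.] F [-0.5  0.5  0.7] gap 56.2
6.5 [ 464.5 -225.7  189.1] F [-0.2 -0.5 -3. ] gap 55.7
7.8 [544.8  97.3 189.8] F [ 0.7 -0.6 -3.1] gap 55.8
[ 3.85953257e-02  4.25127245e-01  1.50245479e+00 -5.84586733e-04
  1.21437834e+00 -1.60319865e-01]
```

View pics/a.png

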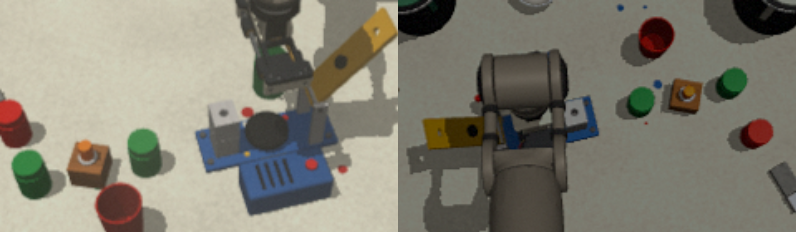

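The jar hangs upright over the platform (scene crop about (268,80), dish (267,130)). Now I'll set it down.

```bash
python3 - <<'E'
from h import *
r.move_l(sh(0,0,75),velocity=120);r.sleep(.2);st()
print(r.move_l(sh(0,0,54),velocity=25,f_stop=4));o=st()
r.command_gripper(0.78);st()
r.move_l(sh(0,0,200),velocity=150);st()
r.goto(sh(-130,40,260),q(SA));st()
s=camera("scene");t=camera("top")
for c in("scene","top"):
    for n in("jar_green","top_tip","top_hole","hinge"):
        print(c,n,[(np.round(x["position"],1),round(x["confidence"],2)) for x in tip_of(c,n)[:4]])
cv2.imwrite("pics/b.png",np.hstack([cv2.resize(s[150:270,300:440],None,fx=2.8,fy=2.8),cv2.resize(t[140:260,220:360],None,fx=2.8,fy=2.8)]))
E
```

```text
9.2 [545.1  98.4  75.7] F [ 0.4 -0.5 -3.8] gap 56.0
True
9.8 [544.6  98.4  59.3] F [-0.2  0.8  7.8] gap 55.7
10.4 [543.7  98.4  58.5] F [ 0.7  0.2 -0.2] gap 71.7
11.5 [544.1  98.4 199.1] F [-0.3 -0.7 -0.3] gap 72.1
12.1 [409.6 111.8 259.9] F [-0.1 -1.2 -0.4] gap 71.5
scene jar_green [(array([278.8, 249.6]), 0.85), (array([348. , 226.8]), 0.79), (array([213.1, 263.1]), 0.67), (array([243.5, 252.5]), 0.22)]
scene top_tip [(array([423.9, 158.8]), 0.62), (array([419., 169.]), 0.25)]
scene top_hole [(array([416.9, 168.3]), 0.57)]
scene hinge [(array([380.7, 206.2]), 0.95)]
top jar_green [(array([367. , 183.3]), 0.81), (array([302.5, 196.1]), 0.51), (array([416.3, 172.9]), 0.48)]
top top_tip [(array([239.8, 198.4]), 0.63)]
top top_hole [(array([242.2, 202.1]), 0.81)]
top hinge [(array([280.3, 195.8]), 0.6)]
```

View pics/b.png

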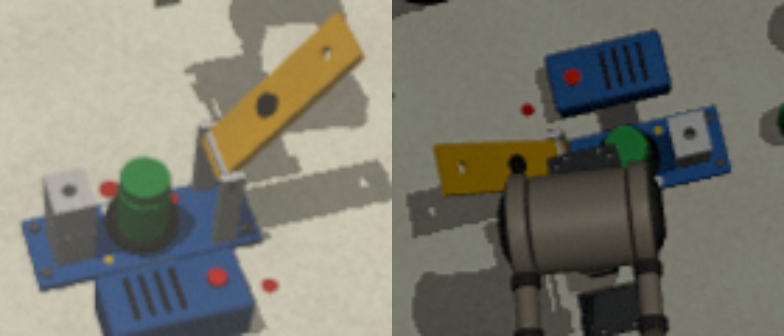

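The jar stands centred in the dish: scene crop cap at (145,180), base inside the black dish ring. Next I'll swing the top half over, pushing its outer face with shut fingers.

```bash
python3 - <<'E'
from h import *
Q=q(SA)
r.goto(sh(-60,265,350),Q);r.command_gripper(0.0)
r.move_l(sh(0,265,250),velocity=150);st()
for th in(2.05,1.8,1.57,1.35,1.1,.9,.75):
    s,c=np.sin(th),np.cos(th)
    if th>1.57: y=80-190*c+5*s+8;z=min(117+150*s,250)
    else: y=80-150*c+5*s+8;z=117+150*s+5*c
    b=r.move_l(sh(0,y,z),velocity=130,f_stop=20);print(th,b,end=" ");st()
    if b:break
o=telemetry.observe();p=o["tcp_pos"];r.move_l([p[0],p[1],350],velocity=200);r.goto(sh(-150,-60,300),Q);st()
s=camera("scene");t=camera("top")
for c in("scene","top"):
    for n in("top_tip","top_hole","post_hole"):
        print(c,n,[(np.round(x["position"],1),round(x["confidence"],2)) for x in tip_of(c,n)[:3]])
cv2.imwrite("pics/c.png",np.hstack([cv2.resize(s[150:270,290:430],None,fx=2.8,fy=2.8,interpolation=2),cv2.resize(t[140:260,240:380],None,fx=2.8,fy=2.8,interpolation=2)]))
E
```

```text
15.7 [492.1 358.3 251. ] F [-0.2 -0.3 -0.5] gap 0.7
2.05 False 16.5 [508.8 274.9 250. ] F [-0.1  0.5 -0.8] gap 0.4
1.8 False 17.0 [517.6 231.9 249.8] F [0.2 0.2 0.4] gap 0.4
1.57 False 17.5 [526.2 189.6 267. ] F [-0.6  0.2  1. ] gap 0.4
1.35 False 17.9 [532.7 157.4 264.2] F [-0.5  1.4  0.1] gap 0.3
1.1 False 18.3 [539.8 122.5 252.9] F [0.3 0.3 0.6] gap 0.4
0.9 False 18.7 [544.9  97.2 237.5] F [ 1.   0.2 -0.3] gap 0.9
0.75 False 19.1 [548.2  80.6 222.8] F [-0.3  0.4 -0. ] gap 0.6
20.5 [410.3   9.8 300.1] F [ 1.3 -0.2  0.7] gap 0.5
scene top_tip [(array([313.7, 213.4]), 0.67), (array([348.7, 226.6]), 0.35)]
scene top_hole [(array([324.4, 211. ]), 0.65)]
scene post_hole [(array([321.6, 217.9]), 0.71), (array([349.4, 229. ]), 0.4)]
top top_tip [(array([332.2, 184.1]), 0.56)]
top top_hole [(array([325.5, 188.6]), 0.63)]
top post_hole [(array([324.4, 185.9]), 0.78)]
```

View pics/c.png

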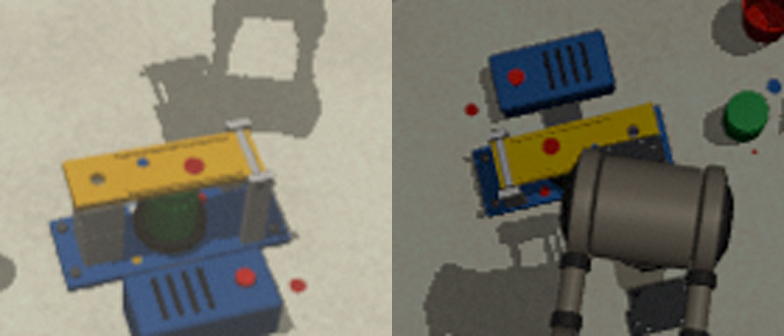

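The top half now rests on the jar, with its hole at scene (324.3,213.6) / top (325.4,186.5). Now I'll fetch the pin, centring the jaws on it in two directions.

```bash
python3 - <<'E'
from h import *
np.set_printoptions(precision=1,suppress=True)
S,T=[324.3,213.6],[325.4,186.5]
print("hole",tri(S,T)[0],atz("scene",S,131),atz("top",T,131),"post",sh(0,-80,111))
x,y=601.6,-218.4
r.goto([x,y,160],q(SA+np.pi/2));r.command_gripper(.5,5);r.move_l([x,y,60],velocity=120);r.sleep(.2);st()
r.command_gripper(0.1,5);r.sleep(.2);st()
r.command_gripper(.5);r.move_l([x,y,105]);r.goto([x,y,105],q(SA));r.move_l([x,y,60],velocity=80);r.sleep(.2);st()
r.command_gripper(0.1,5);r.sleep(.2);st()
E
```

```text
hole [558.8  20.5 127.8] [561.2  19.3 131. ] [558.3  21.6 131. ] post [np.float64(560.593546463605), np.float64(19.99467377270068), 111]
24.6 [ 602.  -218.6   60.8] F [0.1 0.5 0. ] gap 45.9
25.3 [ 601.6 -218.5   60.1] F [ 0.3 -0.2  0.8] gap 23.9
28.7 [ 601.9 -218.6   60.6] F [-0.3 -0.9  1. ] gap 46.2
29.4 [ 601.6 -218.4   60.1] F [ 0.1 -0.9  1.5] gap 24.3
```

```bash
python3 - <<'E'
from h import *
Q=q(SA)
r.command_gripper(0.1,40);r.move_l([601.6,-218.4,200],velocity=150);st()
X,Y=560.0,20.3
r.goto([X,Y,215],Q);r.sleep(.2);st()
r.move_l([X,Y,192],velocity=100);r.sleep(.1)
b=r.move_l([X,Y,170],velocity=20,f_stop=3);print(b);o=st();print(o["torque"])
cv2.imwrite("pics/d.png",np.hstack([cv2.resize(camera("scene")[170:250,280:370],None,fx=4.4,fy=4.4,interpolation=2),cv2.resize(camera("top")[140:220,280:370],None,fx=4.4,fy=4.4,interpolation=2)]))
E
```

```text
30.7 [ 601.1 -218.1  198.8] F [-0.9 -0.1 -2.1] gap 23.3
31.8 [560.4  18.9 214.7] F [-0.1 -0.4 -0.8] gap 23.2
False
33.5 [560.1  20.3 170.2] F [ 0.7  0.  -0.7] gap 23.6
[ 0.0120444  -0.11253326 -0.02697045]
```

View pics/d.png

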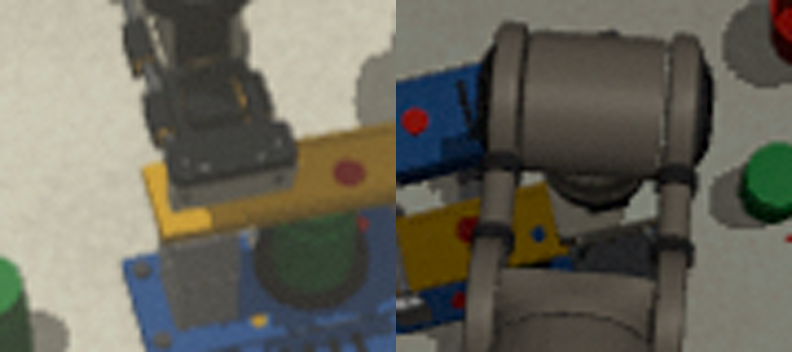

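The pin's foot is at z≈114, so it went through the top hole without touching. Next, into the post.

```bash
python3 - <<'E'
from h import *
X,Y=560.0,20.3
b=r.move_l([X,Y,143],velocity=30,f_stop=5);print(b);o=st()
if not b:
    r.sleep(.2);st()
    b=r.move_l([X,Y,126],velocity=15,f_stop=14);print(b);st();r.sleep(.5);st()
E
```

```text
False
34.7 [560.2  20.3 143.2] F [ 0.2  0.2 -0.9] gap 23.5
34.9 [560.1  20.3 143.2] F [ 0.5 -0.6 -0.9] gap 23.2
True
35.8 [560.2  19.8 130.1] F [-1.6 -0.1  6.2] gap 23.2
36.3 [560.3  19.8 130.2] F [-2.  -0.4  6.1] gap 23.5
```

```bash
python3 - <<'E'
from h import *
np.set_printoptions(precision=1,suppress=True)
b=r.move_l([560.2,20.0,126],velocity=10,f_stop=10);print(b);st();r.sleep(1);o=st();print(o["torque"])
s=camera("scene");camera("top")
for c in("scene","top"):
    for n in("top_tip","jar_green"):print(c,n,[(np.array(x["position"]),round(x["confidence"],2)) for x in tip_of(c,n)[:3]])
c,sn=np.cos(SA),np.sin(SA)
print("edge corners shut",proj("scene",sh(29,-110,127)),proj("scene",sh(-29,-110,127)),"at .06",proj("scene",sh(29,-110,138)))
cv2.imwrite("pics/e.png",cv2.resize(s[180:260,280:400],None,fx=6,fy=6,interpolation=2))
E
```

```text
True
36.5 [560.3  19.8 130.2] F [-0.6  0.   5.6] gap 23.5
37.5 [560.3  19.8 130.2] F [-2.1 -0.8  5. ] gap 23.3
[-0.   0.1 -0. ]
scene top_tip []
scene jar_green [(array([277.7, 246.9]), 0.94), (array([211.2, 263. ]), 0.79), (array([349.1, 230.5]), 0.62)]
top top_tip []
top jar_green [(array([364.6, 183.4]), 0.81), (array([416.2, 172.2]), 0.79), (array([198.9, 214.5]), 0.18)]
edge corners shut [316.6 224.5] [311.9 208.4] at .06 [316.5 222.2]
```

View pics/e.png

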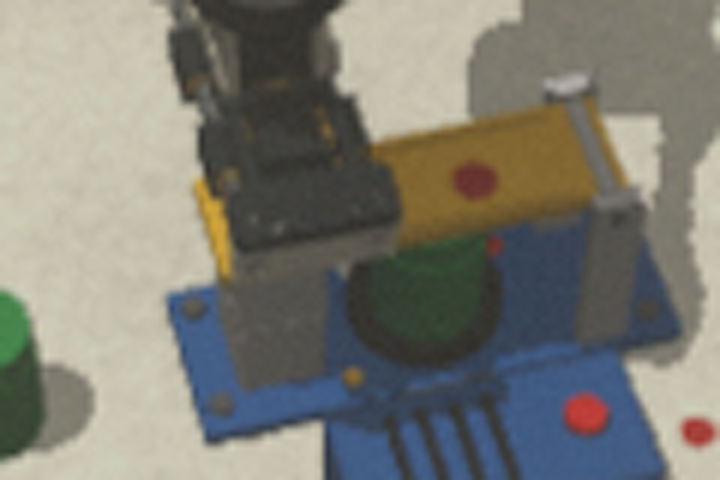

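The plate's free end matches the shut position: front corner at about scene (317,225), predicted (316.6,224.5). The TCP is hard against the stop at 130.2. I'll add a little steady push for margin.

```bash
python3 - <<'E'
from h import *
for z in(129.2,128.2,127.2):
    r.move_l([560.2,20.0,z],velocity=15);r.sleep(.4);o=st()
    if o["force"][2]>13:break
r.sleep(.6);st()
E
```

```text
38.5 [560.3  19.8 130.1] F [-2.6 -1.6  8.4] gap 23.6
39.1 [560.4  19.8 130. ] F [-5.6 -1.3 14.8] gap 23.0
39.7 [560.4  19.8 130. ] F [-4.4 -1.7 15.7] gap 23.6
```

```bash
python3 - <<'E'
from h import *
print(ticket.hand_in());st()
E
```

```text
the job is handed in; nothing more can be done
None
the job is handed in; nothing more can be done
```

The job is handed in, with the arm still holding the pin pressed down. The station gave no verdict.

**What I did:** I stood the nearest green jar on the platform and let go. I swung the top half down onto it with the shut fingers, then took the pin from its block. It went through both holes at the first try, with no contact force on the way in. I then pressed it until it stopped.

**Last checks:**
- **Pin and clamp:** The TCP held at 130.0 mm, which puts the pin's foot about 37 mm below the post's mouth, the fully home depth.
- **Push:** I raised the steady push to about 15 N, above the 6 to 9 N that shuts the clamp. Going from 6 N to 15 N moved the tool only 0.1 to 0.2 mm, so it is against the stop.
- **Jar:** The last picture shows it upright in the dish, and the top half's free end is where it should be when shut.
- **Time:** About 40 s of the 72 s allowed.

**Not confirmed:**
- At the end the network could not see the top half's tip, which the gripper hid. "Fully shut" therefore rests on the tool height, the force and my reading of the picture.
- I did not measure the bystanders again. The later pictures show no sign that any had moved, but not every one was in view.

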